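Line up the bottles on the stirrers by size

TASK

Set up the mixing series: stand the four orange-capped amber bottles on the four magnetic stirrers, one on each and centred on its plate, in order of size along the row, with the largest next to the pH meter and the smallest at the far end beside the mini-centrifuge. Keep them upright, set them down gently without dropping them, and leave the small red tube rack where it stands.

Things in the scene. Friction and masses are not known exactly. Their poses are not given: they have to be found in the camera images.
- bottle_s_mid (a point): the smallest of four amber bottles alike but for size (brown, white band, orange screw cap), loose, upright on the bench before the stirrers: 85 mm tall, body 46 mm across, cap 32 mm across and the top 20 mm of the height. Point: on its axis half-way up, 42.5 mm above its underside and 32.5 mm below the middle of the cap. z: its axis, up. Grip it by the cap from above.
- bottle_m_mid (a point): the second smallest of four amber bottles alike but for size (brown, white band, orange screw cap), loose, upright on the bench before the stirrers: 115 mm tall, body 58 mm across, cap 38 mm across and the top 22 mm of the height. Point: on its axis half-way up, 57.5 mm above its underside and 46.5 mm below the middle of the cap. z: its axis, up. Grip it by the cap from above.
- bottle_l_mid (a point): the second largest of four amber bottles alike but for size (brown, white band, orange screw cap), loose, upright on the bench before the stirrers: 150 mm tall, body 70 mm across, cap 45 mm across and the top 25 mm of the height. Point: on its axis half-way up, 75 mm above its underside and 62.5 mm below the middle of the cap. z: its axis, up. Grip it by the cap from above.
- bottle_xl_mid (a point): the largest of four amber bottles alike but for size (brown, white band, orange screw cap), loose, upright on the bench before the stirrers: 185 mm tall, body 84 mm across, cap 52 mm across and the top 27 mm of the height. Point: on its axis half-way up, 92.5 mm above its underside and 79 mm below the middle of the cap. z: its axis, up. Grip it by the cap from above.
- stirrer_a_top (a point): one of four identical stirrers, fixed in one row about 128 mm apart; which letter is where in the row changes: go by position. White housing 128 x 112 mm, knob towards the robot, round grey plate 106 mm across with ring marks. Point: centre of the plate's upper face, 50 mm above the bench. z up.
- stirrer_b_top (a point): one of four identical stirrers, fixed in one row about 128 mm apart; which letter is where in the row changes: go by position. White housing 128 x 112 mm, knob towards the robot, round grey plate 106 mm across with ring marks. Point: centre of the plate's upper face, 50 mm above the bench. z up.
- stirrer_c_top (a point): one of four identical stirrers, fixed in one row about 128 mm apart; which letter is where in the row changes: go by position. White housing 128 x 112 mm, knob towards the robot, round grey plate 106 mm across with ring marks. Point: centre of the plate's upper face, 50 mm above the bench. z up.
- stirrer_d_top (a point): one of four identical stirrers, fixed in one row about 128 mm apart; which letter is where in the row changes: go by position. White housing 128 x 112 mm, knob towards the robot, round grey plate 106 mm across with ring marks. Point: centre of the plate's upper face, 50 mm above the bench. z up.
- ph_meter: pH meter, fixed, at one end of the row (either end; a domed mini-centrifuge 148 mm across, 110 mm high is at the other): white sloping case 170 x 150 mm, 70 mm high, with display and keys; an electrode stand 225 mm high right behind the case. Origin: under the middle of the case, in line with the row, about 153 mm from the nearest plate's centre. z up.
- tube_rack_mid (a point): small red microtube rack, loose, 92 x 70 mm, 44 mm high (53 mm over the white caps of its tubes), among the bottles. Point: its middle, 22 mm above its underside; x along its length.

How it is judged:
At the end, for the whole second after the job is handed in: Each bottle stands released, upright and at rest on a stirrer, its axis within 15 mm of the centre of the plate, one bottle to a stirrer; counted from the pH meter outwards they go from the largest to the smallest; the red tube rack is within 20 mm of where it stood ((horizontal distance between bottle_xl_mid and stirrer_a_top below 0.015 m or horizontal distance between bottle_xl_mid and stirrer_b_top below 0.015 m or horizontal distance between bottle_xl_mid and stirrer_c_top below 0.015 m or horizontal distance between bottle_xl_mid and stirrer_d_top below 0.015 m) and horizontal distance between bottle_xl_mid and ph_meter below 0.217 m and height (world z) of bottle_xl_mid between 0.1365 and 0.1485 m and angle between each of bottle_xl_mid, bottle_l_mid, bottle_m_mid, bottle_s_mid's own z axis and vertical below 0.08 rad and linear speed of each of bottle_xl, bottle_l, bottle_m, bottle_s below 0.02 m/s and (horizontal distance between bottle_l_mid and stirrer_a_top below 0.015 m or horizontal distance between bottle_l_mid and stirrer_b_top below 0.015 m or horizontal distance between bottle_l_mid and stirrer_c_top below 0.015 m or horizontal distance between bottle_l_mid and stirrer_d_top below 0.015 m) and horizontal distance between bottle_l_mid and ph_meter between 0.217 and 0.345 m and height (world z) of bottle_l_mid between 0.119 and 0.131 m and (horizontal distance between bottle_m_mid and stirrer_a_top below 0.015 m or horizontal distance between bottle_m_mid and stirrer_b_top below 0.015 m or horizontal distance between bottle_m_mid and stirrer_c_top below 0.015 m or horizontal distance between bottle_m_mid and stirrer_d_top below 0.015 m) and horizontal distance between bottle_m_mid and ph_meter between 0.345 and 0.473 m and height (world z) of bottle_m_mid between 0.1015 and 0.1135 m and (horizontal distance between bottle_s_mid and stirrer_a_top below 0.015 m or horizontal distance between bottle_s_mid and stirrer_b_top below 0.015 m or horizontal distance between bottle_s_mid and stirrer_c_top below 0.015 m or horizontal distance between bottle_s_mid and stirrer_d_top below 0.015 m) and horizontal distance between bottle_s_mid and ph_meter above 0.473 m and height (world z) of bottle_s_mid between 0.0865 and 0.0985 m and distance of tube_rack_mid from where it was at the start of the episode below 0.02 m); the robot touches nothing.
It fails at once if the red tube rack is shoved more than 20 mm from where it stood (distance of tube_rack_mid from where it was at the start of the episode above 0.02 m).
It fails at once if a bottle is tipped more than about 35 degrees (angle between any of bottle_s_mid, bottle_m_mid, bottle_l_mid, bottle_xl_mid's own z axis and vertical above 0.6 rad).
It fails at once if a bottle drops or is slammed onto a stirrer: it comes down the last 25 mm over a plate faster than 0.6 m/s (a fall of some 2 cm; a gentle set-down is under 0.2 m/s) ((linear speed of bottle_s above 0.6 m/s and height (world z) of bottle_s_mid below 0.1175 m and (horizontal distance between bottle_s_mid and stirrer_a_top below 0.04 m or horizontal distance between bottle_s_mid and stirrer_b_top below 0.04 m or horizontal distance between bottle_s_mid and stirrer_c_top below 0.04 m or horizontal distance between bottle_s_mid and stirrer_d_top below 0.04 m)) or (linear speed of bottle_m above 0.6 m/s and height (world z) of bottle_m_mid below 0.1325 m and (horizontal distance between bottle_m_mid and stirrer_a_top below 0.04 m or horizontal distance between bottle_m_mid and stirrer_b_top below 0.04 m or horizontal distance between bottle_m_mid and stirrer_c_top below 0.04 m or horizontal distance between bottle_m_mid and stirrer_d_top below 0.04 m)) or (linear speed of bottle_l above 0.6 m/s and height (world z) of bottle_l_mid below 0.15 m and (horizontal distance between bottle_l_mid and stirrer_a_top below 0.04 m or horizontal distance between bottle_l_mid and stirrer_b_top below 0.04 m or horizontal distance between bottle_l_mid and stirrer_c_top below 0.04 m or horizontal distance between bottle_l_mid and stirrer_d_top below 0.04 m)) or (linear speed of bottle_xl above 0.6 m/s and height (world z) of bottle_xl_mid below 0.1675 m and (horizontal distance between bottle_xl_mid and stirrer_a_top below 0.04 m or horizontal distance between bottle_xl_mid and stirrer_b_top below 0.04 m or horizontal distance between bottle_xl_mid and stirrer_c_top below 0.04 m or horizontal distance between bottle_xl_mid and stirrer_d_top below 0.04 m))).
It also fails if it takes over 102 s, if anything falls off the work surface, if the arm or the gripper's body presses on something with over 40 N, if the wrist force passes 120 N, or if a joint passes its speed limit or range.

ROBOT

A 6-joint arm with a two-finger parallel gripper is mounted at the origin on the work surface. World frame = base frame: x ahead of the robot, y to its left, z up, the work surface at z = 0. Lengths are in m, angles in rad, forces in N, time in s.
With the tool pointing down it reaches from about 0.275 to 0.85 m from the base axis. Payload 5.2 kg.
Tool frame: the origin (TCP) lies on the centre line of the jaws, within the pads' length; the fingertips stand 11 mm ahead of it and the grasp point (between the pads) lies 8 mm behind it; x points along the fingers, y is the direction in which the jaws open and shut, and the axes are right-handed (so a half turn about x gives the same grasp; the last joint's range is limited). The gripper opens to 85 mm and grips with 20 to 120 N. Pads are 22 mm wide; open, the fingers measure 114 mm over their backs; the gripper's body (76 mm by 85 mm) begins 54 mm behind the grasp point. The pads swing forward as they close: fully open they stand 13 mm farther back than shut.
Start: joints at [1.125, 0.259, 1.535, -0, 1.348, -0.203], TCP at [0.132, 0.534, 0.208] pointing down, gripper open.
Joint ranges: [-3.14, 3.14], [-0.91, 2.08], [0.19, 2.58], [-1.22, 4.36], [0.22, 2.71], [-3.12, 3.12]. Speed limits (rad/s): [2.57, 2.57, 3.14, 3.14, 3.14, 3.14].

INTERFACE

Orientations are given as a unit quaternion [x, y, z, w].
In Python, from workcell import readout, vision, bot gives the robot as it stands. The module is installed in compiled form; this text tells all that it offers.
- The arm moves only by the shell command python3 -m pendant 'ROWS' [OPENING]. ROWS is JSON, a list of rows, each a list of 2 entries, a list of its own where there are three numbers: the shift along the world's x, y, z in units of 300 mm (1.0 is 300 mm), then the turn about the world's z in units of 2 pi rad (1.0 is 2 pi rad). In form: [[[dx, dy, dz], yaw], ...]. A call has exactly 10 rows; each row is the pose to reach, as a shift and turn from the pose commanded when the call began, turning the shorter way round; what a row does not reach only later rows make up. A row lasts 1/8 s, in which the tool goes at most 62.5 mm and 10.7 degrees, less where a joint would pass 70% of its speed; a pose out of reach is approached as far as the arm can. A call with a number of a shift or a turn outside -1 to 1 is refused whole. A call with a gripper value outside its range is refused whole. OPENING is the closure, from 0 (fully open) to 1 (shut), set as the call begins (- or left out, the last holds). The fingers move at their own pace and stop on an object; the grip force is fixed at half the most. Time passes only in rows, so rows that repeat a pose let the fingers close, or fill a call up. It gives the time, the measured TCP pose, the force and the opening at its end, in the units of the state.
- readout.observe(): the state, without advancing time (a new reading comes with each control period).
- vision.grab_frame(name): name is "scene" or "top"; returns a dict with "image" (480x640x3 uint8, red, green, blue), "intrinsics" (3x3 intrinsics, pixels), "extrinsics" (4x4, takes a point from world to camera coordinates). Camera axes: x right, y up, looking along -z (the intrinsics and any distortion apply to the point x, -y, -z); pixel columns grow to the right and rows downward; lengths in m; the calibration is good to about 2 mm. A picture is of the moment at which its call begins. There is no depth.
- bot.job_done(): hands the job in, once; it reports no verdict.
The state is a dict: "time": time; "qpos": joint angles; "dq": joint speeds; "effort": joint torques, N m; "eef_pos": TCP position; "tcp_rot": TCP orientation; "force": force on the tool from outside, world axes, zero at the start; "ft_torque": the same for the moment, N m; "opening": finger opening in m.
Only numpy, scipy, OpenCV 4.12 (cv2) and the standard library are available. Lean on these libraries where they do the work, as an engineer would, in place of code of your own. Each camera call takes 0.05 s, during which the arm holds its last target.

## Working session

There is one attempt and no reset: what is moved stays moved. The work goes in short steps, Python scripts to look and compute and a shell command to move; the robot and the scene stay as the last step left them, time stands still between calls to the robot, and variables do not carry over. Pictures are saved under pics/ and viewed, and the job is handed in when it is done.

```bash
mkdir -p pics; python3 - <<'E'
from workcell import readout, vision
import cv2,json
s=readout.observe()
print({k:s[k] for k in('time','eef_pos','tcp_rot','opening','force')})
for n in('scene','top'):
    f=vision.grab_frame(n); cv2.imwrite(f'pics/{n}0.png',f['image'][:,:,::-1]); print(n,f['intrinsics'],f['extrinsics'],[k for k in f])
E
```

```text
{'time': 0.0, 'eef_pos': array([0.13194903, 0.53334039, 0.20755986]), 'tcp_rot': array([ 0.08499788,  0.70210911, -0.08625473,  0.70169672]), 'opening': 0.0849932567004033, 'force': array([0.65644452, 0.25869365, 0.76552519])}
scene [[599.62142381   0.         315.92602532]
 [  0.         599.62142381 236.37007584]
 [  0.           0.           1.        ]] [[-0.70714443  0.70688623 -0.01608176  0.36413224]
 [-0.55928333 -0.54528255  0.62439498  0.22123536]
 [ 0.43260711  0.45053169  0.7809432  -1.71232364]
 [ 0.          0.          0.          1.        ]] ['image', 'intrinsics', 'extrinsics']
top [[544.47418356   0.         325.98016371]
 [  0.         544.47418356 230.05028721]
 [  0.           0.           1.        ]] [[ 0.01904438 -0.99975616  0.01117735 -0.00124846]
 [ 0.99644729  0.01989627  0.08183481 -0.5489549 ]
 [-0.08203725  0.00957914  0.99658323 -1.23403416]
 [ 0.          0.          0.          1.        ]] ['image', 'intrinsics', 'extrinsics']
```

View pics/top0.png

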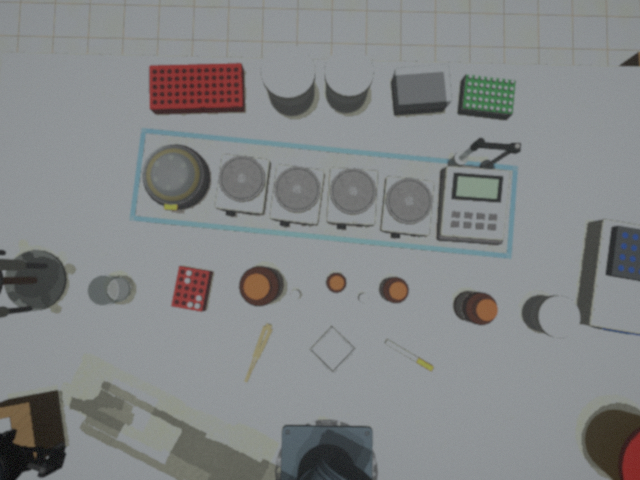

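View pics/scene0.png

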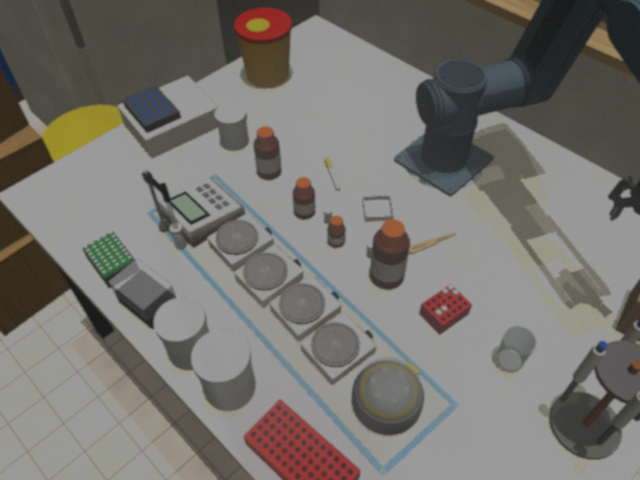

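```bash
cat > h.py <<'E'
import numpy as np, cv2
from workcell import readout, vision
def ray(f,u,v):
    K=f['intrinsics'];E=f['extrinsics'];R=E[:3,:3];t=E[:3,3]
    d=np.array([(u-K[0,2])/K[0,0],-(v-K[1,2])/K[1,1],-1.0])
    return -R.T@t, R.T@d
def onplane(f,u,v,z):
    o,d=ray(f,u,v); return o+d*(z-o[2])/d[2]
def tri(r1,r2):
    (o1,d1),(o2,d2)=r1,r2
    A=np.stack([d1,-d2],1);s=np.linalg.lstsq(A,o2-o1,rcond=None)[0]
    p=o1+s[0]*d1;q=o2+s[1]*d2
    return (p+q)/2,np.linalg.norm(p-q)
def blobs(mask,amin=60):
    n,l,st,c=cv2.connectedComponentsWithStats(mask.astype(np.uint8))
    return [(c[i].round(1),st[i]) for i in range(1,n) if st[i,4]>=amin]
def orange(f):
    h=cv2.cvtColor(f['image'],cv2.COLOR_RGB2HSV)
    return (h[...,0]>=4)&(h[...,0]<=16)&(h[...,1]>130)&(h[...,2]>120)
E
python3 - <<'E'
from h import *
T=vision.grab_frame('top');S=vision.grab_frame('scene')
for f,n in((T,'top'),(S,'scene')):
    o,_=ray(f,0,0);print(n,'cam',o.round(3))
    for c,s in blobs(orange(f),40):print(c,s)
g=cv2.cvtColor(T['image'],cv2.COLOR_RGB2GRAY)
h=cv2.cvtColor(T['image'],cv2.COLOR_RGB2HSV)
for p in [(242,180),(297,189),(353,191),(409,200)]:
    print(g[p[1],p[0]-35:p[0]+36:2])
E
```

```text
top cam [0.446 0.021 1.275]
[255.9 286.2] [244 274  25  25 486]
[336.4 282.3] [330 276  14  13 126]
[397.6 290.4] [390 282  17  17 209]
[486.2 309.5] [477 300  19  21 316]
scene cam [1.122 0.635 1.205]
[257.4  23.9] [245  17  26  16  86]
[264.6 132. ] [258 127  15  11 120]
[302.9 182.5] [297 178  13  10 102]
[336.  220.5] [331 217  11   8  78]
[392.7 228.3] [382 220  22  17 293]
[ 50  63 123 148 150 136 119 106 111 112 109 114 115 112 118 120 128 134
 129 121 118 118 117 112 112 111 114 104 111 122  98 127 146 147 133 110]
[108 138  92 129 146 139 127 103 107 114 111 114 119 115 118 123 131 128
 131 125 118 118 115 114 113 113 116 110 109 128 119 144 151 137 119 100]
[107 128 116 146 146 135 121 109 111 114 109 116 117 116 119 121 126 132
 136 134 119 120 117 115 112 114 114 110 112 120 144 149 142 101 140 119]
[127 140 148 150 124 115 107 106 108 112 113 115 115 115 115 121 130 128
 129 127 117 116 113 114 112 116 114 108 105 122 147 145 110  63  84 138]
```

```bash
python3 - <<'E'
from h import *
T=vision.grab_frame('top');S=vision.grab_frame('scene')
tt={'xl':(255.9,286.2),'s':(336.4,282.3),'m':(397.6,290.4),'l':(486.2,309.5)}
H={'xl':.185,'s':.085,'m':.115,'l':.15}
ss={'xl':(392.7,228.3),'s':(336,220.5),'m':(302.9,182.5),'l':(264.6,132)}
for k in tt:
    p,e=tri(ray(T,*tt[k]),ray(S,*ss[k]))
    print(k,'plane',onplane(T,*tt[k],H[k]).round(4),'scene',onplane(S,*ss[k],H[k]).round(4),'tri',p.round(4),round(e,4))
def hough(f,R,rng,y0,y1,x0,x1):
    g=cv2.cvtColor(f['image'],cv2.COLOR_RGB2GRAY)
    sub=cv2.resize(g[y0:y1,x0:x1],None,fx=4,fy=4,interpolation=cv2.INTER_CUBIC)
    c=cv2.HoughCircles(cv2.GaussianBlur(sub,(5,5),0),cv2.HOUGH_GRADIENT,1,140,param1=100,param2=15,minRadius=rng[0],maxRadius=rng[1])
    return [((a+.5)/4-.5+x0,(b+.5)/4-.5+y0,r/4) for a,b,r in c[0]]
P=[]
for c in sorted(hough(T,0,(86,102),140,250,212,440)):
    p=onplane(T,c[0],c[1],.05);P.append(p);print(np.round(c,1),p.round(4))
P=np.array(P);print(np.diff(P,axis=0).round(4))
# grey mask in top as check
g=cv2.cvtColor(T['image'],cv2.COLOR_RGB2GRAY)
for (cx,cy) in [(242,180),(297,189),(353,191),(409,200)]:
    m=np.zeros_like(g);cv2.circle(m,(cx,cy),27,1,-1)
    b=max(blobs((g<126)&(m>0)&(g>90)),key=lambda b:b[1][4]);
    print(b, onplane(T,b[1][0]+b[1][2]/2-.5,b[1][1]+b[1][3]/2-.5,.05).round(4))
# rack
h=cv2.cvtColor(T['image'],cv2.COLOR_RGB2HSV)
m=((h[...,0]<5)|(h[...,0]>173))&(h[...,1]>120)&(h[...,2]>60);m[:240]=0;m[330:]=0
b=max(blobs(m),key=lambda b:b[1][4]);print('rack',b,onplane(T,*b[0],.044).round(4))
im=cv2.resize(T['image'][130:330,140:540],None,fx=2,fy=2)
cv2.imwrite('pics/zoom.png',im[:,:,::-1])
E
```

```text
xl plane [0.4207 0.1482 0.185 ] scene [0.4232 0.151  0.185 ] tri [0.4205 0.1489 0.1808] 0.0004
s plane [ 0.4301 -0.0148  0.085 ] scene [ 0.4323 -0.0114  0.085 ] tri [ 0.4297 -0.0145  0.0802] 0.0011
m plane [ 0.4159 -0.144   0.115 ] scene [ 0.4187 -0.1399  0.115 ] tri [ 0.4154 -0.1444  0.1093] 0.0011
l plane [ 0.3812 -0.3216  0.15  ] scene [ 0.3838 -0.3181  0.15  ] tri [ 0.3806 -0.3228  0.1452] 0.0007Traceback (most recent call last):
  File "<stdin>", line 15, in <module>
  File "<stdin>", line 13, in hough
TypeError: 'NoneType' object is not subscriptable
```

```bash
python3 - <<'E'
from h import *
T=vision.grab_frame('top');S=vision.grab_frame('scene')
g=cv2.cvtColor(T['image'],cv2.COLOR_RGB2GRAY)
P=[]
for (cx,cy) in [(242,180),(297,189),(353,191),(409,200)]:
    m=np.zeros_like(g);cv2.circle(m,(cx,cy),28,1,-1)
    b=max(blobs((g<133)&(m>0)&(g>85)),key=lambda b:b[1][4])
    m2=((g<133)&(m>0)&(g>85)).astype(np.uint8); m2=cv2.morphologyEx(m2,cv2.MORPH_CLOSE,np.ones((7,7)));m2=cv2.morphologyEx(m2,cv2.MORPH_OPEN,cv2.getStructuringElement(2,(15,15)))
    c=max(cv2.findContours(m2,0,1)[0],key=cv2.contourArea);e=cv2.fitEllipse(c)
    p=onplane(T,*e[0],.05);P.append(p);print(np.round(e[0],1),np.round(e[1],1),p.round(4))
P=np.array(P);print(np.diff(P,axis=0).round(4))
h=cv2.cvtColor(T['image'],cv2.COLOR_RGB2HSV)
m=((h[...,0]<5)|(h[...,0]>173))&(h[...,1]>120)&(h[...,2]>60);m[:240]=0;m[330:]=0
b=max(blobs(m),key=lambda b:b[1][4]);print('rack',b,onplane(T,*b[0],.044).round(4))
im=cv2.resize(T['image'][130:330,140:540],None,fx=2,fy=2)
for p in P:
    K=T['intrinsics'];q=T['extrinsics'][:3,:3]@p+T['extrinsics'][:3,3];u=K[0,0]*q[0]/-q[2]+K[0,2];v=K[1,1]*-q[1]/-q[2]+K[1,2]
    im=np.ascontiguousarray(im);cv2.drawMarker(im,(int(2*(u-140)),int(2*(v-130))),(255,0,0));cv2.circle(im,(int(2*(u-140)),int(2*(v-130))),int(2*53*.001*544/1.225),(255,0,0))
cv2.imwrite('pics/zoom.png',im[:,:,::-1])
E
```

```text
[243.3 178.8] [45.6 51.1] [0.6597 0.1998 0.05  ]
[298.1 189.4] [45.3 49.7] [0.638  0.0748 0.05  ]
[352.4 191.1] [45.9 47.2] [ 0.6365 -0.0486  0.05  ]
[407.4 200.7] [45.5 49.9] [ 0.6171 -0.1739  0.05  ]
[[-0.0217 -0.125   0.    ]
 [-0.0014 -0.1234  0.    ]
 [-0.0195 -0.1253  0.    ]]
rack (array([190.5, 287. ]), array([173, 267,  36,  43, 743], dtype=int32)) [0.4129 0.311  0.044 ]
```

View pics/zoom.png

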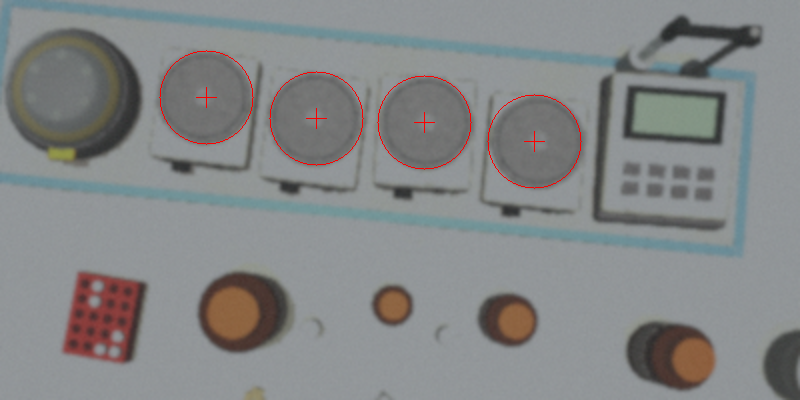

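```bash
python3 - <<'E'
from h import *
S=vision.grab_frame('scene')
g=cv2.cvtColor(S['image'],cv2.COLOR_RGB2GRAY)
im=np.ascontiguousarray(cv2.resize(S['image'][130:430,160:480],None,fx=2,fy=2))
P=[]
for (cx,cy) in [(336,345),(302,304),(266,271),(238,237)]:
    m=np.zeros_like(g);cv2.ellipse(m,(cx,cy),(32,27),0,0,360,1,-1)
    m2=((g<135)&(m>0)&(g>85)).astype(np.uint8); m2=cv2.morphologyEx(m2,cv2.MORPH_CLOSE,np.ones((7,7)));m2=cv2.morphologyEx(m2,cv2.MORPH_OPEN,cv2.getStructuringElement(2,(15,15)))
    c=max(cv2.findContours(m2,0,1)[0],key=cv2.contourArea);e=cv2.fitEllipse(c)
    p=onplane(S,*e[0],.05);P.append(p);print(np.round(e[0],1),np.round(e[1],1),p.round(4))
    cv2.ellipse(im,((2*(e[0][0]-160),2*(e[0][1]-130)),(2*e[1][0],2*e[1][1]),e[2]),(255,0,0))
cv2.imwrite('pics/zs.png',im[:,:,::-1])
E
```

```text
[333.9 346.1] [48.8 57.2] [0.6688 0.2097 0.05  ]
[298.9 304.7] [47.3 60.1] [0.649  0.0808 0.05  ]
[262.3 272.9] [48.9 59.2] [ 0.6483 -0.0441  0.05  ]
[237.8 237.8] [53.2 56.3] [ 0.62   -0.1667  0.05  ]
```

View pics/zs.png

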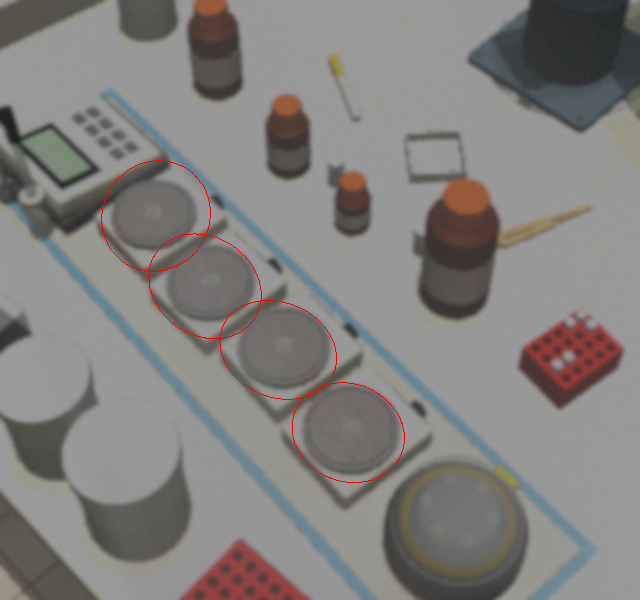

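```bash
python3 - <<'E'
from h import *
T=vision.grab_frame('top');S=vision.grab_frame('scene')
for f,L in((S,[(335.5,343.5),(302,302.5),(265.5,270),(236.5,235.5)]),(T,[(243,178.5),(298,189),(352.5,191),(408,200)])):
    g=cv2.GaussianBlur(cv2.cvtColor(f['image'],cv2.COLOR_RGB2GRAY),(0,0),1).astype(float)
    for u,v in L:
        x,y=int(round(u)),int(round(v));r=5
        w=g[y-r:y+r+1,x-r:x+r+1];w=np.clip(w-np.percentile(w,60),0,None);Y,X=np.mgrid[y-r:y+r+1,x-r:x+r+1]
        a,b=(w*X).sum()/w.sum(),(w*Y).sum()/w.sum()
        print((u,v),onplane(f,u,v,.05).round(4),'dot',round(a,1),round(b,1),onplane(f,a,b,.05).round(4))
E
```

```text
(335.5, 343.5) [0.6619 0.2079 0.05  ] dot 335.2 342.6 [0.6608 0.2059 0.05  ]
(302, 302.5) [0.64   0.0816 0.05  ] dot 301.6 301.3 [0.6384 0.0786 0.05  ]
(265.5, 270) [ 0.6374 -0.045   0.05  ] dot 264.6 269.6 [ 0.6381 -0.0475  0.05  ]
(236.5, 235.5) [ 0.6176 -0.1744  0.05  ] dot 236.5 235.4 [ 0.6174 -0.1745  0.05  ]
(243, 178.5) [0.6603 0.2004 0.05  ] dot 241.0 178.1 [0.6611 0.205  0.05  ]
(298, 189) [0.6388 0.075  0.05  ] dot 296.4 188.0 [0.641  0.0786 0.05  ]
(352.5, 191) [ 0.6368 -0.0488  0.05  ] dot 353.1 190.6 [ 0.6378 -0.0501  0.05  ]
(408, 200) [ 0.6188 -0.1752  0.05  ] dot 408.9 200.5 [ 0.6176 -0.1774  0.05  ]
```

```bash
python3 -m pendant '[[[0.05,-0.05,0.08],0],[[0.15,-0.15,0.2],0],[[0.27,-0.28,0.33],0],[[0.4,-0.41,0.33],0],[[0.53,-0.54,0.33],0],[[0.66,-0.68,0.33],0],[[0.79,-0.82,0.33],0],[[0.9,-0.94,0.33],0],[[0.95,-1.0,0.33],0],[[0.95,-1.0,0.33],0]]' 0
```

```text
time: 1.8
eef_pos: [0.4181, 0.2326, 0.3072]
tcp_rot: [0.087, 0.702, -0.087, 0.702]
force: [0.3, -0.7, -0.6]
opening: 0.0854
```

```bash
python3 -m pendant '[[[0,-0.06,0],0],[[0,-0.18,0],0],[[0,-0.32,0],0],[[0,-0.46,0],0],[[0,-0.6,0],0],[[0,-0.74,0],0],[[0,-0.87,0],0],[[0,-0.97,0],0],[[0,-1,0],0],[[0,-1,0],0]]'
python3 -m pendant '[[[-0.01,-0.06,0],0],[[-0.02,-0.18,0],0],[[-0.04,-0.3,0],0],[[-0.06,-0.42,0],0],[[-0.08,-0.54,0],0],[[-0.1,-0.66,0],0],[[-0.12,-0.76,0],0],[[-0.12,-0.82,0],0],[[-0.12,-0.84,0],0],[[-0.12,-0.84,0],0]]'
```

```text
time: 3.05
eef_pos: [0.4171, -0.0654, 0.3074]
tcp_rot: [0.086, 0.702, -0.085, 0.702]
force: [-0.6, 0.6, -0.4]
opening: 0.0853
time: 4.3
eef_pos: [0.3817, -0.3173, 0.3073]
tcp_rot: [0.086, 0.702, -0.085, 0.702]
force: [-0.3, -0.2, 0.3]
opening: 0.0854
```

```bash
python3 -m pendant '[[[0,-0.01,-0.03],0],[[0,-0.01,-0.1],0],[[0,-0.01,-0.19],0],[[0,-0.01,-0.28],0],[[0,-0.01,-0.37],0],[[0,-0.01,-0.45],0],[[0,-0.01,-0.52],0],[[0,-0.01,-0.56],0],[[0,-0.01,-0.575],0],[[0,-0.01,-0.575],0]]'
python3 -m pendant '[[[0,0,0],0],[[0,0,0],0],[[0,0,0],0],[[0,0,0],0],[[0,0,0],0],[[0,0,0],0],[[0,0,0],0],[[0,0,0],0],[[0,0,0],0],[[0,0,0],0]]' 1
python3 - <<'E'
from h import *
for n in('scene','top'):
    f=vision.grab_frame(n);cv2.imwrite(f'pics/{n}1.png',f['image'][:,:,::-1])
E
```

```text
time: 5.55
eef_pos: [0.3814, -0.3211, 0.1352]
tcp_rot: [0.085, 0.702, -0.086, 0.702]
force: [0.5, -0.8, -0.2]
opening: 0.0851
time: 6.8
eef_pos: [0.3812, -0.3211, 0.1349]
tcp_rot: [0.086, 0.702, -0.086, 0.702]
force: [0.1, -1.0, -0.4]
opening: -0.0
```

View pics/scene1.png

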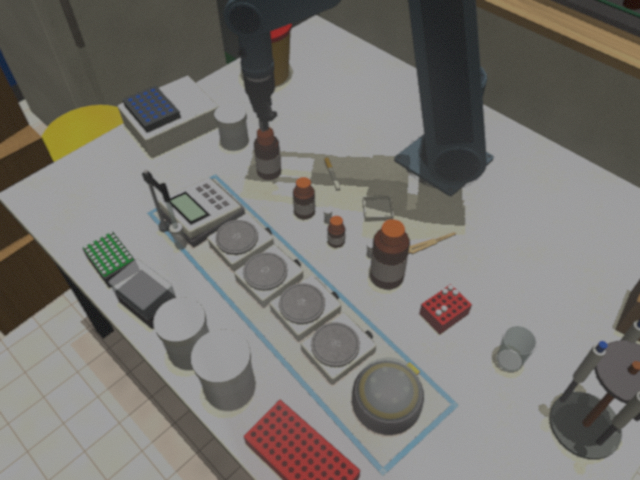

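```bash
python3 - <<'E'
from h import *
s=readout.observe();print(s['eef_pos'],s['opening'],s['qpos'].round(3))
for n in('scene','top'):
    f=vision.grab_frame(n);K=f['intrinsics'];im=f['image'].copy()
    out=[]
    for p in (s['eef_pos'],s['eef_pos']-[0,0,.011]):
        q=f['extrinsics'][:3,:3]@p+f['extrinsics'][:3,3];u=K[0,0]*q[0]/-q[2]+K[0,2];v=K[1,1]*-q[1]/-q[2]+K[1,2]; out.append((u,v))
    print(n,np.round(out,1))
    u,v=map(int,out[0]);x0=max(0,u-60);y0=max(0,v-60)
    c=np.ascontiguousarray(cv2.resize(im[y0:y0+100,x0:x0+120],None,fx=5,fy=5))
    cv2.drawMarker(c,(int(5*(out[0][0]-x0)),int(5*(out[0][1]-y0))),(0,255,0))
    cv2.imwrite(f'pics/{n}2.png',c[:,:,::-1])
E
```

```text
[ 0.38122033 -0.32112478  0.13490409] 0.00011008284925537419 [-0.924  0.231  1.763 -0.     1.147 -2.252]
scene [[265.1 135.3]
 [265.4 138.5]]
top [[483.7 309. ]
 [482.2 308.7]]
```

View pics/scene2.png

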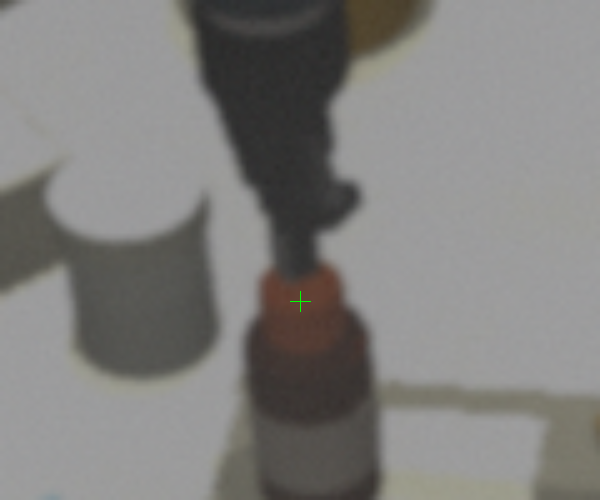

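View pics/top2.png

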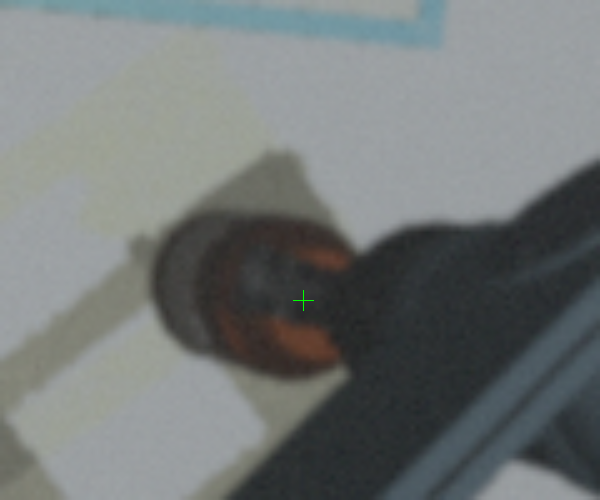

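```bash
python3 -m pendant '[[[0,0,0],0],[[0,0,0],0],[[0,0,0],0],[[0,0,0],0],[[0,0,0],0],[[0,0,0],0],[[0,0,0],0],[[0,0,0],0],[[0,0,0],0],[[0,0,0],0]]' 0
cat > look.py <<'E'
from h import *
import sys
s=readout.observe();o=[]
for n in('scene','top'):
    f=vision.grab_frame(n);K=f['intrinsics'];im=f['image']
    p=s['eef_pos'];q=f['extrinsics'][:3,:3]@p+f['extrinsics'][:3,3];u=K[0,0]*q[0]/-q[2]+K[0,2];v=K[1,1]*-q[1]/-q[2]+K[1,2]
    x0=int(np.clip(u-40,0,560));y0=int(np.clip(v-60,0,380));print(n,'crop origin',x0,y0,'tcp px',round(u,1),round(v,1))
    c=np.ascontiguousarray(cv2.resize(im[y0:y0+100,x0:x0+80],None,fx=5,fy=5));cv2.drawMarker(c,(int(5*(u-x0)),int(5*(v-y0))),(0,255,0));o.append(c)
cv2.imwrite(sys.argv[1],np.hstack(o)[:,:,::-1])
E
python3 look.py pics/l3.png
```

```text
time: 8.25
eef_pos: [0.3812, -0.3211, 0.1349]
tcp_rot: [0.086, 0.702, -0.086, 0.702]
force: [0.0, 0.4, -0.4]
opening: 0.0856
scene crop origin 225 75 tcp px 265.1 135.3
top crop origin 443 249 tcp px 483.8 309.0
```

View pics/l3.png

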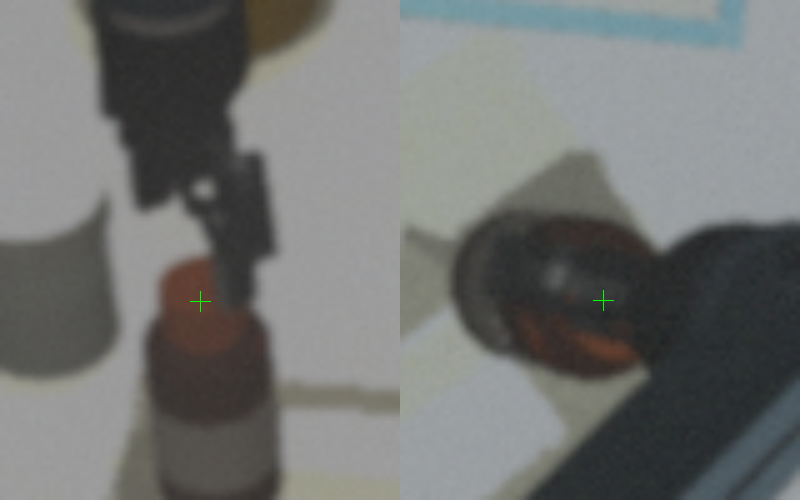

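```bash
python3 - <<'E'
from h import *
f=vision.grab_frame('scene');K=f['intrinsics'];s=readout.observe()
def pr(f,p):
    q=f['extrinsics'][:3,:3]@p+f['extrinsics'][:3,3];return np.array([K[0,0]*q[0]/-q[2]+K[0,2],K[1,1]*-q[1]/-q[2]+K[1,2]])
for dz in(0,.02,.04,.06):
  for sgn in(-1,1):
    print(dz,sgn,((pr(f,s['eef_pos']+np.array([.24,.97,0])*.05*sgn+[0,0,dz])-[225,75])*5).round(0))
E
```

```text
0 -1 [157. 248.]
0 1 [245. 357.]
0.02 -1 [153. 220.]
0.02 1 [243. 328.]
0.04 -1 [150. 190.]
0.04 1 [240. 298.]
0.06 -1 [146. 160.]
0.06 1 [237. 268.]
```

```bash
python3 -m pendant '[[[0,0,-0.01],0],[[0,0,-0.02],0],[[0,0,-0.03],0],[[0,0,-0.04],0],[[0,0,-0.05],0],[[0,0,-0.06],0],[[0,0,-0.07],0],[[0,0,-0.08],0],[[0,0,-0.09],0],[[0,0,-0.09],0]]' 0
python3 look.py pics/l4.png
```

```text
time: 9.65
eef_pos: [0.3811, -0.321, 0.1076]
tcp_rot: [0.086, 0.702, -0.085, 0.702]
force: [-0.1, 0.4, -0.6]
opening: 0.0852
scene crop origin 225 83 tcp px 266.0 143.0
top crop origin 439 248 tcp px 479.8 308.3
```

View pics/l4.png

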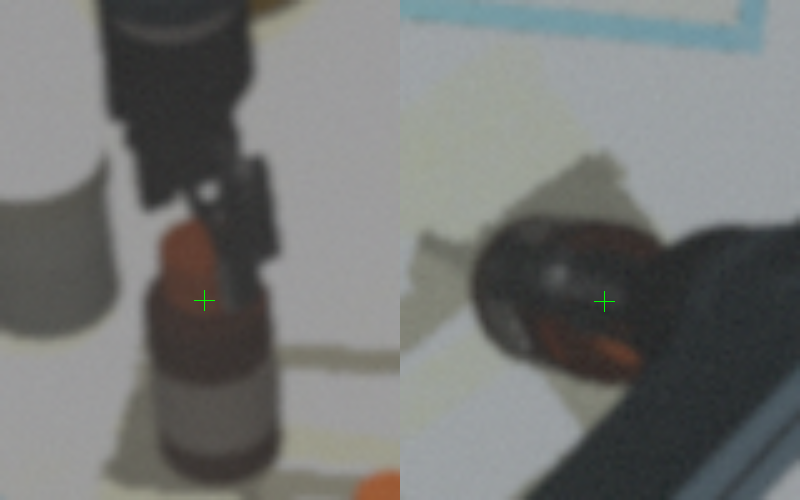

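```bash
python3 -m pendant '[[[0,0,0],0],[[0,0,0],0],[[0,0,0],0],[[0,0,0],0],[[0,0,0],0],[[0,0,0],0],[[0,0,0],0],[[0,0,0],0],[[0,0,0],0],[[0,0,0],0]]' 1
python3 look.py pics/l5.png
```

```text
time: 11.0
eef_pos: [0.3815, -0.3216, 0.1084]
tcp_rot: [0.085, 0.702, -0.086, 0.702]
force: [0.0, -0.1, 6.2]
opening: 0.0427
scene crop origin 225 82 tcp px 265.7 142.8
top crop origin 440 248 tcp px 480.2 308.1
```

View pics/l5.png

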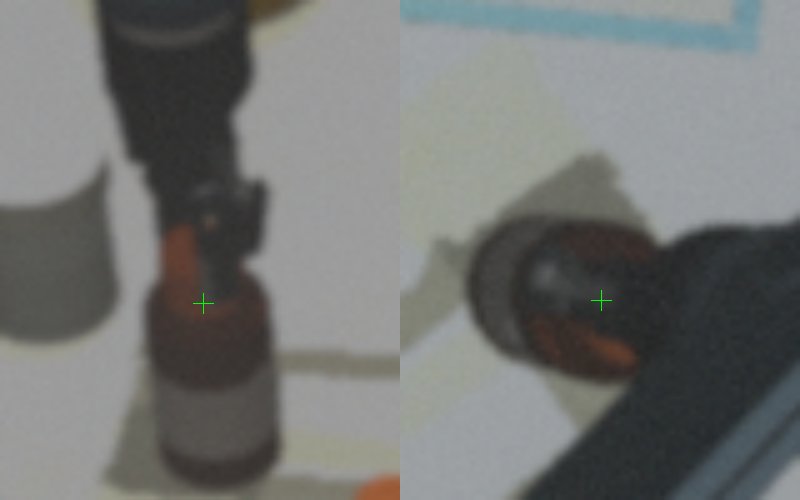

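```bash
python3 -m pendant '[[[0,0,0.01],0],[[0,0,0.03],0],[[0,0,0.07],0],[[0,0,0.12],0],[[0,0,0.18],0],[[0,0,0.25],0],[[0,0,0.32],0],[[0,0,0.37],0],[[0,0,0.4],0],[[0,0,0.4],0]]'
python3 look.py pics/l6.png
```

```text
time: 12.35
eef_pos: [0.3814, -0.3213, 0.2284]
tcp_rot: [0.085, 0.702, -0.086, 0.702]
force: [0.2, -0.6, -2.9]
opening: 0.0429
scene crop origin 221 47 tcp px 261.9 107.3
top crop origin 458 251 tcp px 498.5 312.0
```

View pics/l6.png

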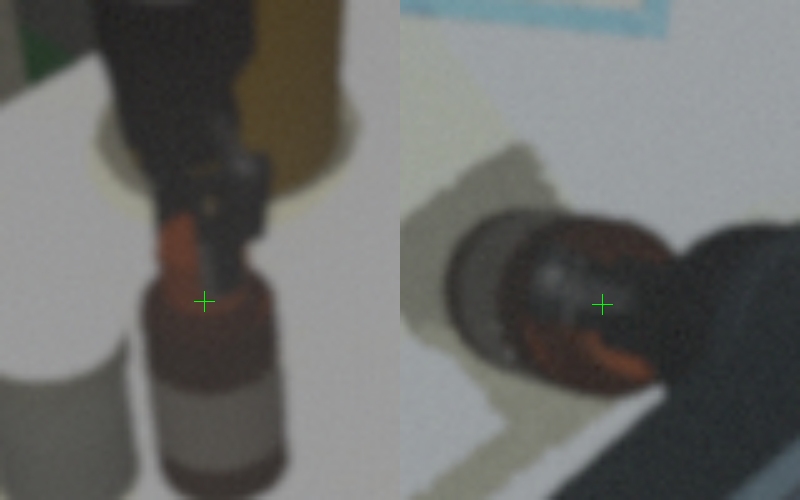

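```bash
python3 -m pendant '[[[0.01,0.01,0],0],[[0.04,0.04,0],0],[[0.09,0.1,0],0],[[0.15,0.16,0],0],[[0.22,0.23,0],0],[[0.29,0.31,0],0],[[0.36,0.38,0],0],[[0.42,0.45,0],0],[[0.48,0.51,0],0],[[0.54,0.57,0],0]]'
python3 -m pendant '[[[0.06,0.06,0],0],[[0.12,0.12,0],0],[[0.18,0.19,0],0],[[0.23,0.25,0],0],[[0.27,0.29,0],0],[[0.295,0.315,0],0],[[0.307,0.328,0],0],[[0.312,0.334,0],0],[[0.312,0.334,0],0],[[0.312,0.334,0],0]]'
```

```text
time: 13.7
eef_pos: [0.544, -0.1483, 0.2275]
tcp_rot: [0.086, 0.702, -0.085, 0.702]
force: [-0.2, -0.5, -2.6]
opening: 0.0428
time: 14.95
eef_pos: [0.6366, -0.0504, 0.228]
tcp_rot: [0.086, 0.702, -0.086, 0.702]
force: [0.3, 0.1, -3.4]
opening: 0.0429
```

```bash
python3 look.py pics/l7.png
```

```text
scene crop origin 217 159 tcp px 257.3 220.0
top crop origin 318 117 tcp px 358.8 177.1
```

View pics/l7.png

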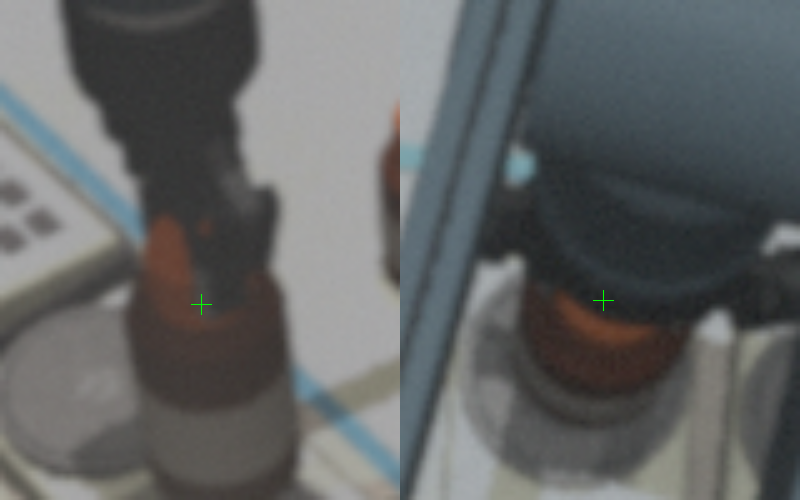

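```bash
python3 -m pendant '[[[0.003,0.003,-0.02],0],[[0.003,0.003,-0.05],0],[[0.003,0.003,-0.09],0],[[0.003,0.003,-0.13],0],[[0.003,0.003,-0.165],0],[[0.003,0.003,-0.19],0],[[0.003,0.003,-0.21],0],[[0.003,0.003,-0.22],0],[[0.003,0.003,-0.226],0],[[0.003,0.003,-0.23],0]]'
python3 -m pendant '[[[0,0,-0.002],0],[[0,0,-0.004],0],[[0,0,-0.004],0],[[0,0,-0.004],0],[[0,0,-0.004],0],[[0,0,-0.004],0],[[0,0,-0.004],0],[[0,0,-0.004],0],[[0,0,-0.004],0],[[0,0,-0.004],0]]'
python3 look.py pics/l8.png
```

```text
time: 16.3
eef_pos: [0.6379, -0.0491, 0.1592]
tcp_rot: [0.086, 0.702, -0.086, 0.702]
force: [0.1, 0.3, -2.8]
opening: 0.0428
time: 17.55
eef_pos: [0.6381, -0.0492, 0.1585]
tcp_rot: [0.086, 0.701, -0.086, 0.702]
force: [-0.3, -0.2, 5.0]
opening: 0.043
scene crop origin 220 180 tcp px 260.0 240.8
top crop origin 315 122 tcp px 355.8 182.3
```

View pics/l8.png

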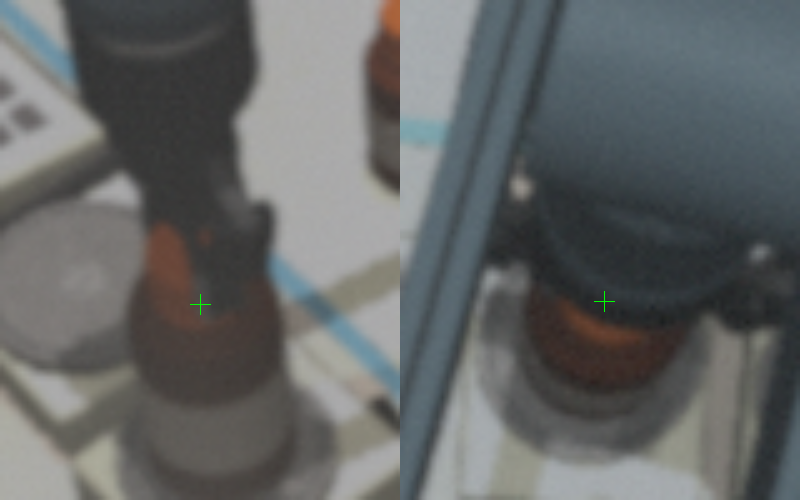

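```bash
python3 -m pendant '[[[0,0,0],0],[[0,0,0],0],[[0,0,0],0],[[0,0,0],0],[[0,0,0],0],[[0,0,0],0],[[0,0,0.01],0],[[0,0,0.04],0],[[0,0,0.1],0],[[0,0,0.2],0]]' 0
python3 -m pendant '[[[0,0,0.1],0],[[0,0,0.2],0],[[-0.05,0.05,0.27],0],[[-0.13,0.15,0.3],0],[[-0.22,0.27,0.3],0],[[-0.31,0.39,0.3],0],[[-0.4,0.51,0.3],0],[[-0.5,0.62,0.3],0],[[-0.6,0.66,0.3],0],[[-0.68,0.66,0.3],0]]' 0
python3 look.py pics/l9.png
python3 - <<'E'
from h import *
f=vision.grab_frame('top');S=vision.grab_frame('scene')
for g,n in((f,'t'),(S,'s')):
    for c,s in blobs(orange(g),40):print(n,c,s,[onplane(g,*c,h).round(4)[:2] for h in(.2,.185)])
cv2.imwrite('pics/t9.png',f['image'][:,:,::-1])
E
```

```text
time: 18.9
eef_pos: [0.6371, -0.0489, 0.2179]
tcp_rot: [0.086, 0.703, -0.086, 0.701]
force: [-0.8, 0.4, 0.4]
opening: 0.085
time: 20.15
eef_pos: [0.431, 0.1506, 0.308]
tcp_rot: [0.085, 0.702, -0.085, 0.702]
force: [0.4, 0.2, 0.3]
opening: 0.085
scene crop origin 355 131 tcp px 395.1 191.9
top crop origin 206 221 tcp px 246.6 281.8
t [358.  179.1] [347 169  23  21 370] [array([ 0.6376, -0.0508]), array([ 0.6403, -0.0518])]
t [336.2 282.5] [330 276  14  14 143] [array([ 0.4312, -0.0109]), array([ 0.431 , -0.0113])]
t [397.7 290.2] [390 282  17  17 213] [array([ 0.4185, -0.1321]), array([ 0.4181, -0.1342])]
s [257.3  23.8] [245  17  26  16  91] [array([ 0.1103, -0.6493]), array([ 0.0952, -0.6684])]
s [302.9 182.6] [297 178  13  10 105] [array([ 0.4738, -0.0793]), array([ 0.4641, -0.0899])]
s [336.1 220.7] [331 217  11   9  81] [array([0.5034, 0.0555]), array([0.4941, 0.0469])]
s [258.5 229.7] [250 223  19  15 211] [array([ 0.6392, -0.0474]), array([ 0.632 , -0.0576])]
```

View pics/t9.png

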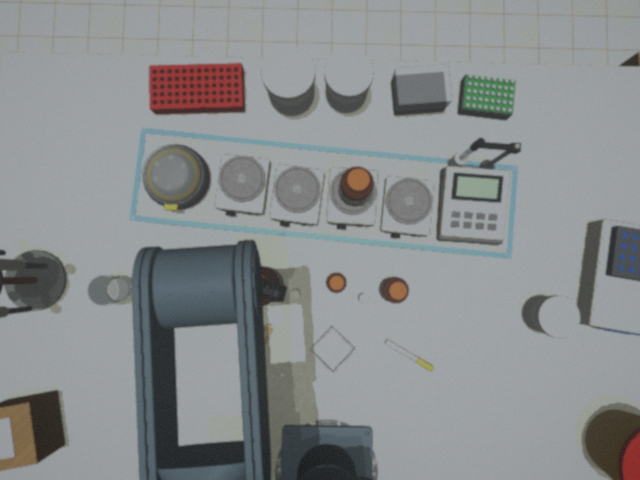

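```bash
python3 -m pendant '[[[-0.04,0,-0.02],0],[[-0.04,0,-0.07],0],[[-0.04,0,-0.14],0],[[-0.04,0,-0.22],0],[[-0.04,0,-0.3],0],[[-0.04,0,-0.38],0],[[-0.04,0,-0.46],0],[[-0.04,0,-0.52],0],[[-0.04,0,-0.55],0],[[-0.04,0,-0.555],0]]' 0
python3 look.py pics/x1.png
```

```text
time: 21.6
eef_pos: [0.4213, 0.1488, 0.1403]
tcp_rot: [0.086, 0.702, -0.086, 0.701]
force: [-0.4, -0.0, -1.4]
opening: 0.0852
scene crop origin 350 179 tcp px 390.9 239.9
top crop origin 218 225 tcp px 258.2 285.4
```

View pics/x1.png

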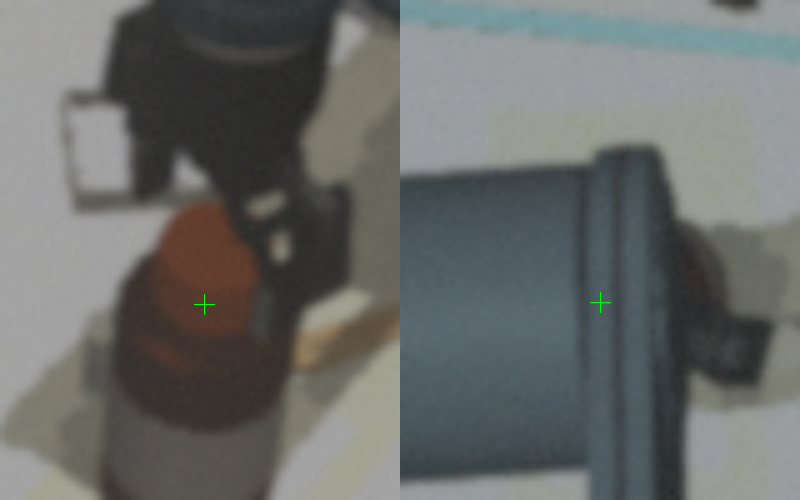

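```bash
python3 -m pendant '[[[0,0,0],0],[[0,0,0],0],[[0,0,0],0],[[0,0,0],0],[[0,0,0],0],[[0,0,0],0],[[0,0,0],0],[[0,0,0],0],[[0,0,0],0],[[0,0,0],0]]' 1
python3 -m pendant '[[[0,0,0.01],0],[[0,0,0.03],0],[[0,0,0.07],0],[[0,0,0.12],0],[[0,0,0.18],0],[[0,0,0.25],0],[[0,0,0.33],0],[[0,0,0.4],0],[[0,0,0.45],0],[[0,0,0.45],0]]'
python3 look.py pics/x2.png
```

```text
time: 22.95
eef_pos: [0.4223, 0.149, 0.1422]
tcp_rot: [0.086, 0.701, -0.086, 0.703]
force: [-0.7, -0.4, 5.5]
opening: 0.0501
time: 24.2
eef_pos: [0.4224, 0.1491, 0.2774]
tcp_rot: [0.086, 0.701, -0.085, 0.703]
force: [0.1, -0.3, -6.5]
opening: 0.0498
scene crop origin 356 139 tcp px 396.0 199.4
top crop origin 209 226 tcp px 249.5 286.3
```

View pics/x2.png

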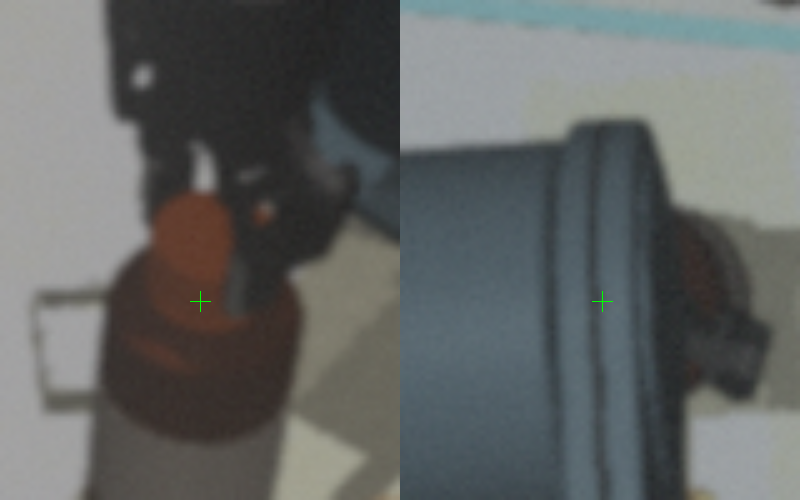

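```bash
python3 -m pendant '[[[0,-0.02,0],0],[[0.01,-0.06,0],0],[[0.03,-0.13,0],0],[[0.06,-0.22,0],0],[[0.08,-0.32,0],0],[[0.11,-0.43,0],0],[[0.13,-0.53,0],0],[[0.16,-0.63,0],0],[[0.19,-0.71,0],0],[[0.23,-0.78,0],0]]'
python3 -m pendant '[[[0.05,-0.05,0],0],[[0.11,-0.09,0],0],[[0.18,-0.14,0],0],[[0.24,-0.19,0],0],[[0.3,-0.23,0],0],[[0.35,-0.265,0],0],[[0.39,-0.285,0],0],[[0.415,-0.3,0],0],[[0.422,-0.303,0],0],[[0.422,-0.303,0],0]]'
python3 look.py pics/x3.png
```

```text
time: 25.55
eef_pos: [0.4907, -0.0868, 0.2758]
tcp_rot: [0.086, 0.702, -0.086, 0.702]
force: [0.2, 0.7, -5.5]
opening: 0.0496
time: 26.8
eef_pos: [0.6171, -0.1756, 0.2762]
tcp_rot: [0.086, 0.702, -0.085, 0.702]
force: [0.2, -0.5, -5.8]
opening: 0.0502
scene crop origin 183 110 tcp px 223.9 170.3
top crop origin 387 124 tcp px 427.9 184.2
```

View pics/x3.png

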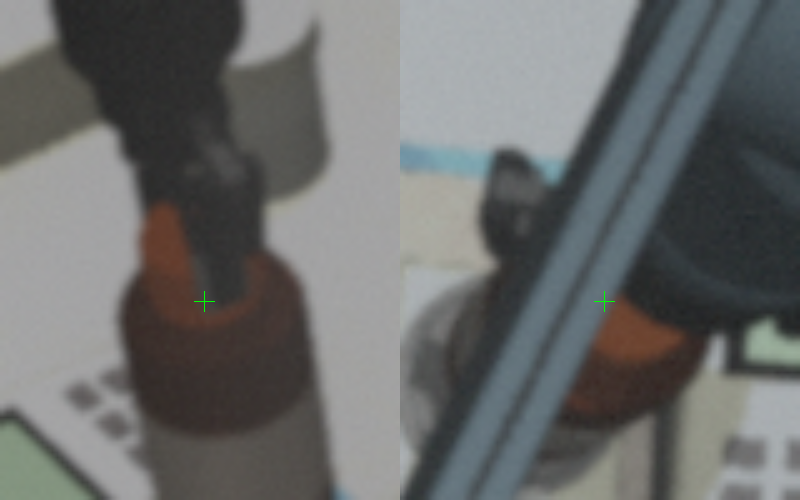

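```bash
python3 -m pendant '[[[0,0,-0.02],0],[[0,0,-0.05],0],[[0,0,-0.09],0],[[0,0,-0.14],0],[[0,0,-0.18],0],[[0,0,-0.22],0],[[0,0,-0.245],0],[[0,0,-0.26],0],[[0,0,-0.268],0],[[0,0,-0.274],0]]'
python3 -m pendant '[[[0,0,-0.002],0],[[0,0,-0.004],0],[[0,0,-0.006],0],[[0,0,-0.008],0],[[0,0,-0.01],0],[[0,0,-0.01],0],[[0,0,-0.01],0],[[0,0,-0.01],0],[[0,0,-0.01],0],[[0,0,-0.01],0]]'
python3 look.py pics/x4.png
```

```text
time: 28.15
eef_pos: [0.6176, -0.176, 0.1943]
tcp_rot: [0.086, 0.702, -0.086, 0.702]
force: [0.8, 0.4, -6.0]
opening: 0.0498
time: 29.4
eef_pos: [0.6178, -0.1762, 0.1924]
tcp_rot: [0.085, 0.701, -0.086, 0.703]
force: [-1.8, 0.6, 4.8]
opening: 0.0494
scene crop origin 188 136 tcp px 228.5 196.3
top crop origin 379 130 tcp px 419.9 190.8
```

View pics/x4.png

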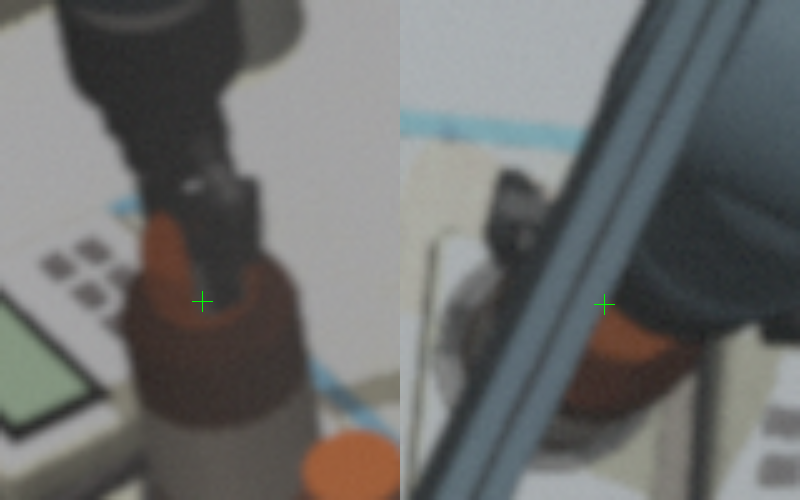

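```bash
python3 -m pendant '[[[0,0,0],0],[[0,0,0],0],[[0,0,0],0],[[0,0,0],0],[[0,0,0],0],[[0,0,0],0],[[0,0,0.01],0],[[0,0,0.04],0],[[0,0,0.1],0],[[0,0,0.2],0]]' 0
python3 -m pendant '[[[-0.03,0.01,0.06],0],[[-0.09,0.02,0.1],0],[[-0.18,0.03,0.1],0],[[-0.28,0.05,0.1],0],[[-0.38,0.07,0.1],0],[[-0.48,0.09,0.1],0],[[-0.58,0.1,0.05],0],[[-0.64,0.11,0],0],[[-0.67,0.11,-0.05],0],[[-0.67,0.11,-0.1],0]]' 0
python3 - <<'E'
from h import *
f=vision.grab_frame('top');S=vision.grab_frame('scene')
for g,n in((f,'t'),(S,'s')):
    for c,s in blobs(orange(g),40):print(n,c,s,[onplane(g,*c,h).round(4)[:2] for h in(.235,.2,.115)])
cv2.imwrite('pics/t10.png',f['image'][:,:,::-1])
cv2.imwrite('pics/s10.png',S['image'][:,:,::-1])
E
```

```text
time: 30.75
eef_pos: [0.6169, -0.1757, 0.2513]
tcp_rot: [0.086, 0.702, -0.085, 0.701]
force: [0.3, -0.6, 0.6]
opening: 0.0855
time: 32.0
eef_pos: [0.4156, -0.1427, 0.221]
tcp_rot: [0.086, 0.702, -0.086, 0.702]
force: [0.5, 0.5, 0.7]
opening: 0.0854
t [358.1 179.1] [347 169  23  21 374] [array([ 0.6314, -0.0487]), array([ 0.6376, -0.051 ]), array([ 0.6528, -0.0568])]
t [424.5 188.5] [412 176  26  26 536] [array([ 0.6157, -0.1773]), array([ 0.6214, -0.184 ]), array([ 0.6353, -0.2002])]
t [336.4 282.5] [330 276  14  14 139] [array([ 0.4317, -0.0102]), array([ 0.4313, -0.0113]), array([ 0.4301, -0.0139])]
s [257.5  23.9] [245  17  26  16  89] [array([ 0.1455, -0.6037]), array([ 0.1103, -0.6484]), array([ 0.0247, -0.757 ])]
s [226.8 184.1] [217 177  21  15 262] [array([ 0.618 , -0.1732]), array([ 0.5998, -0.2023]), array([ 0.5557, -0.2731])]
s [335.9 220.5] [330 217  12   8  80] [array([0.5248, 0.075 ]), array([0.5033, 0.0548]), array([0.4509, 0.0057])]
s [258.3 229.9] [249 223  20  15 228] [array([ 0.6567, -0.0235]), array([ 0.6399, -0.0473]), array([ 0.5991, -0.105 ])]
```

View pics/s10.png

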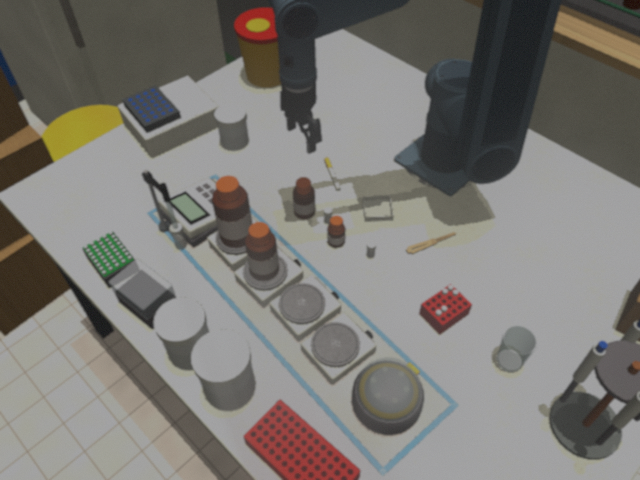

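```bash
python3 -m pendant '[[[0,0,-0.03],0],[[0,0,-0.08],0],[[0,0,-0.15],0],[[0,0,-0.22],0],[[0,0,-0.29],0],[[0,0,-0.36],0],[[0,0,-0.42],0],[[0,0,-0.46],0],[[0,0,-0.48],0],[[0,0,-0.485],0]]' 0
python3 look.py pics/m1.png
```

```text
time: 33.35
eef_pos: [0.4164, -0.1429, 0.0753]
tcp_rot: [0.086, 0.702, -0.086, 0.702]
force: [-0.8, 0.2, 0.3]
opening: 0.0852
scene crop origin 263 132 tcp px 303.2 192.2
top crop origin 354 229 tcp px 394.5 289.6
```

View pics/m1.png

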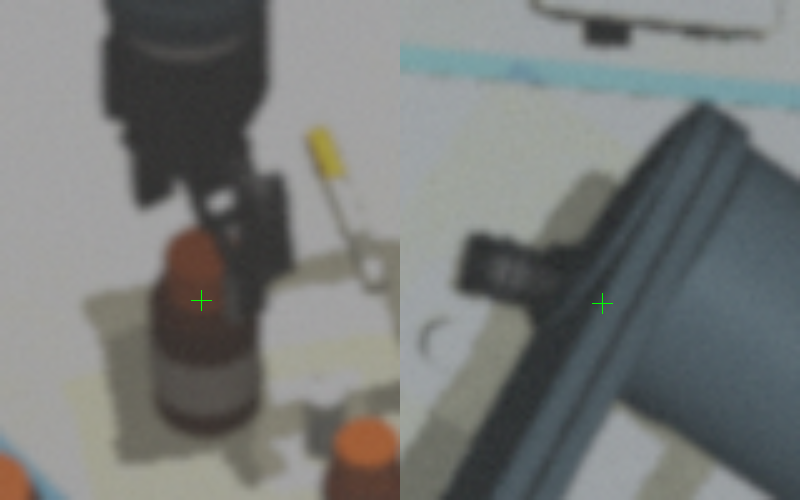

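```bash
python3 -m pendant '[[[0,0,0],0],[[0,0,0],0],[[0,0,0],0],[[0,0,0],0],[[0,0,0],0],[[0,0,0],0],[[0,0,0],0],[[0,0,0],0],[[0,0,0],0],[[0,0,0],0]]' 1
python3 -m pendant '[[[0,0,0.01],0],[[0,0,0.03],0],[[0,0,0.07],0],[[0,0,0.12],0],[[0,0,0.18],0],[[0,0,0.24],0],[[0,0,0.3],0],[[0,0,0.35],0],[[0,0,0.37],0],[[0,0,0.37],0]]'
python3 look.py pics/m2.png
```

```text
time: 34.7
eef_pos: [0.4166, -0.1432, 0.0762]
tcp_rot: [0.085, 0.702, -0.086, 0.702]
force: [0.1, 0.7, 6.0]
opening: 0.0361
time: 35.95
eef_pos: [0.4165, -0.143, 0.1869]
tcp_rot: [0.085, 0.702, -0.086, 0.702]
force: [0.3, 0.4, -2.2]
opening: 0.0358
scene crop origin 261 100 tcp px 301.7 160.7
top crop origin 362 231 tcp px 402.3 291.1
```

View pics/m2.png

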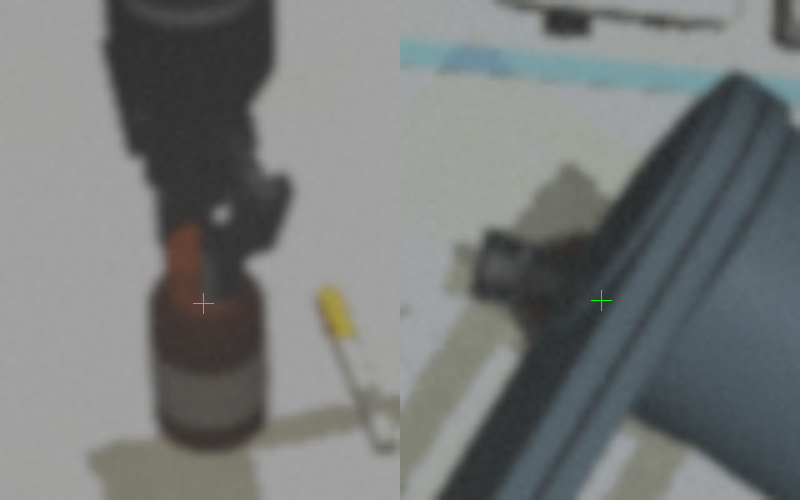

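```bash
python3 -m pendant '[[[0.01,0.01,0],0],[[0.04,0.04,0],0],[[0.09,0.09,0],0],[[0.15,0.15,0],0],[[0.21,0.21,0],0],[[0.27,0.27,0],0],[[0.33,0.33,0],0],[[0.39,0.39,0],0],[[0.45,0.45,0],0],[[0.51,0.51,0],0]]'
python3 -m pendant '[[[0.06,0.06,0],0],[[0.11,0.11,0],0],[[0.155,0.155,0],0],[[0.19,0.19,0],0],[[0.215,0.215,0],0],[[0.228,0.225,0],0],[[0.234,0.23,0],0],[[0.234,0.23,0],0],[[0.234,0.23,0],0],[[0.234,0.23,0],0]]'
python3 look.py pics/m3.png
```

```text
time: 37.3
eef_pos: [0.5701, 0.0118, 0.1859]
tcp_rot: [0.086, 0.702, -0.085, 0.702]
force: [-0.2, -1.6, -1.2]
opening: 0.0357
time: 38.55
eef_pos: [0.6393, 0.0788, 0.1866]
tcp_rot: [0.086, 0.702, -0.086, 0.702]
force: [0.2, -0.5, -1.3]
opening: 0.036
scene crop origin 259 206 tcp px 299.1 266.4
top crop origin 253 118 tcp px 293.4 178.1
```

View pics/m3.png

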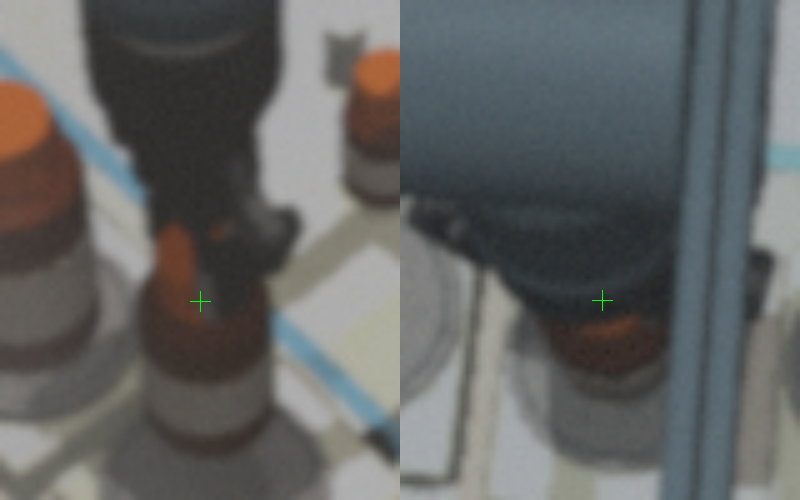

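```bash
python3 -m pendant '[[[0,0,-0.02],0],[[0,0,-0.05],0],[[0,0,-0.09],0],[[0,0,-0.125],0],[[0,0,-0.15],0],[[0,0,-0.17],0],[[0,0,-0.182],0],[[0,0,-0.19],0],[[0,0,-0.194],0],[[0,0,-0.197],0]]'
python3 -m pendant '[[[0,0,-0.002],0],[[0,0,-0.004],0],[[0,0,-0.006],0],[[0,0,-0.008],0],[[0,0,-0.009],0],[[0,0,-0.009],0],[[0,0,-0.009],0],[[0,0,-0.009],0],[[0,0,-0.009],0],[[0,0,-0.009],0]]'
python3 look.py pics/m4.png
```

```text
time: 39.9
eef_pos: [0.6396, 0.0791, 0.1276]
tcp_rot: [0.086, 0.702, -0.086, 0.702]
force: [0.4, -0.6, -1.6]
opening: 0.0355
time: 41.15
eef_pos: [0.64, 0.0789, 0.1263]
tcp_rot: [0.086, 0.701, -0.086, 0.703]
force: [-2.4, -0.1, 6.5]
opening: 0.0359
scene crop origin 259 222 tcp px 299.9 282.9
top crop origin 254 122 tcp px 294.7 182.8
```

View pics/m4.png

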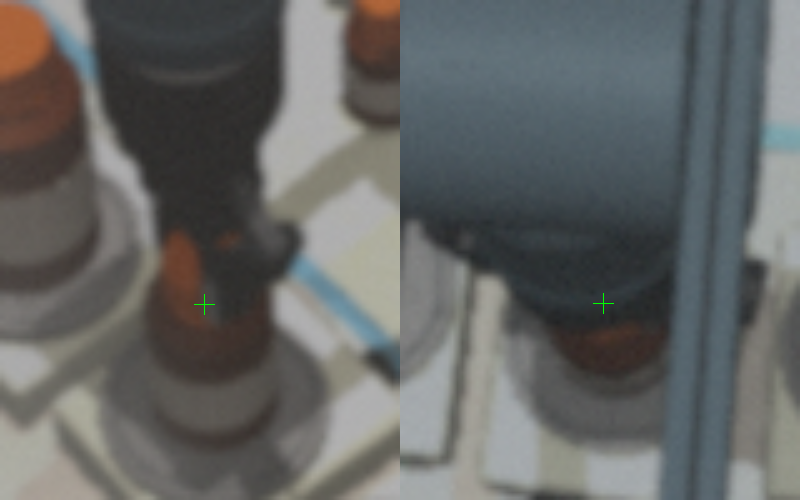

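```bash
python3 -m pendant '[[[0,0,0],0],[[0,0,0],0],[[0,0,0],0],[[0,0,0],0],[[0,0,0],0],[[0,0,0],0],[[0,0,0.01],0],[[0,0,0.04],0],[[0,0,0.1],0],[[0,0,0.2],0]]' 0
python3 -m pendant '[[[0,0,0.1],0],[[-0.08,-0.03,0.15],0],[[-0.17,-0.07,0.15],0],[[-0.27,-0.11,0.15],0],[[-0.37,-0.16,0.15],0],[[-0.47,-0.2,0.1],0],[[-0.57,-0.25,0.05],0],[[-0.65,-0.29,0],0],[[-0.697,-0.308,-0.05],0],[[-0.697,-0.308,-0.1],0]]' 0
python3 - <<'E'
from h import *
f=vision.grab_frame('top');S=vision.grab_frame('scene')
for g,n in((f,'t'),(S,'s')):
    for c,s in blobs(orange(g),40):print(n,c,s,[onplane(g,*c,h).round(4)[:2] for h in(.235,.2,.165,.085)])
E
```

```text
time: 42.5
eef_pos: [0.6391, 0.0791, 0.1857]
tcp_rot: [0.086, 0.702, -0.086, 0.702]
force: [0.6, 0.2, 0.8]
opening: 0.0854
time: 43.75
eef_pos: [0.4301, -0.0138, 0.1559]
tcp_rot: [0.086, 0.701, -0.086, 0.703]
force: [0.4, 0.8, -0.1]
opening: 0.0857
t [358.1 179. ] [348 169  22  21 368] [array([ 0.6316, -0.0487]), array([ 0.6378, -0.051 ]), array([ 0.6441, -0.0534]), array([ 0.6584, -0.0588])]
t [294.4 179.8] [286 172  18  17 241] [array([0.6274, 0.0743]), array([0.6336, 0.0761]), array([0.6397, 0.0778]), array([0.6536, 0.0819])]
t [424.5 188.5] [412 176  26  26 529] [array([ 0.6157, -0.1773]), array([ 0.6214, -0.184 ]), array([ 0.6272, -0.1907]), array([ 0.6402, -0.206 ])]
s [257.1  23.9] [245  17  26  16  91] [array([ 0.1463, -0.6046]), array([ 0.1111, -0.6493]), array([ 0.0759, -0.694 ]), array([-0.0046, -0.7962])]
s [226.9 184.1] [217 177  21  15 263] [array([ 0.6179, -0.173 ]), array([ 0.5997, -0.2022]), array([ 0.5815, -0.2313]), array([ 0.5399, -0.2979])]
s [258.1 229.9] [249 223  20  15 227] [array([ 0.657 , -0.0238]), array([ 0.6402, -0.0476]), array([ 0.6234, -0.0714]), array([ 0.585 , -0.1257])]
s [299.5 273.6] [292 267  17  14 179] [array([0.6739, 0.1185]), array([0.6577, 0.0998]), array([0.6415, 0.0812]), array([0.6046, 0.0386])]
```

```bash
python3 -m pendant '[[[0,0,-0.03],0],[[0,0,-0.07],0],[[0,0,-0.12],0],[[0,0,-0.17],0],[[0,0,-0.22],0],[[0,0,-0.27],0],[[0,0,-0.31],0],[[0,0,-0.34],0],[[0,0,-0.355],0],[[0,0,-0.355],0]]' 0
python3 look.py pics/s1.png
```

```text
time: 45.1
eef_pos: [0.4304, -0.0133, 0.0481]
tcp_rot: [0.086, 0.702, -0.086, 0.702]
force: [0.8, -0.6, 0.7]
opening: 0.0856
scene crop origin 295 169 tcp px 335.8 229.2
top crop origin 295 221 tcp px 335.2 282.0
```

View pics/s1.png

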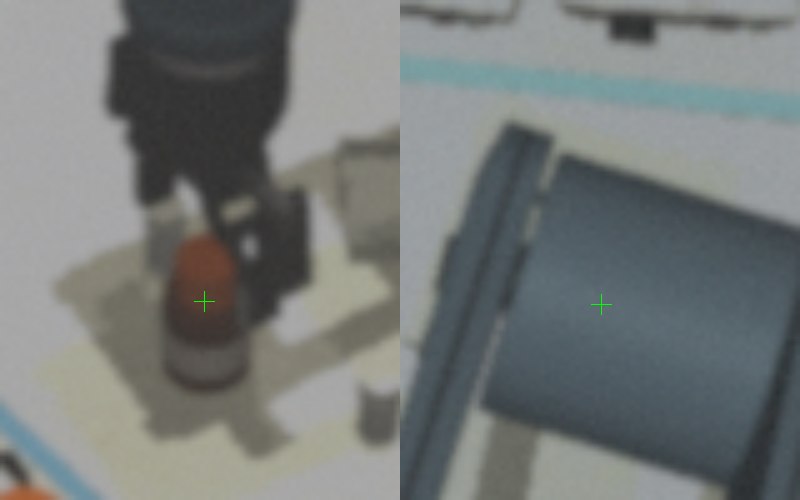

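```bash
python3 -m pendant '[[[0,0,0],0],[[0,0,0],0],[[0,0,0],0],[[0,0,0],0],[[0,0,0],0],[[0,0,0],0],[[0,0,0],0],[[0,0,0],0],[[0,0,0],0],[[0,0,0],0]]' 1
python3 -m pendant '[[[0,0,0.01],0],[[0,0,0.03],0],[[0,0,0.07],0],[[0,0,0.12],0],[[0,0,0.18],0],[[0,0,0.24],0],[[0,0,0.3],0],[[0,0,0.35],0],[[0,0,0.37],0],[[0,0,0.37],0]]'
python3 look.py pics/s2.png
```

```text
time: 46.45
eef_pos: [0.4307, -0.0135, 0.0487]
tcp_rot: [0.085, 0.702, -0.086, 0.702]
force: [-0.9, 0.3, 5.4]
opening: 0.0295
time: 47.7
eef_pos: [0.4306, -0.0134, 0.1597]
tcp_rot: [0.086, 0.702, -0.086, 0.702]
force: [0.0, -0.3, -2.0]
opening: 0.0294
scene crop origin 296 139 tcp px 336.2 199.1
top crop origin 296 222 tcp px 336.8 282.6
```

View pics/s2.png

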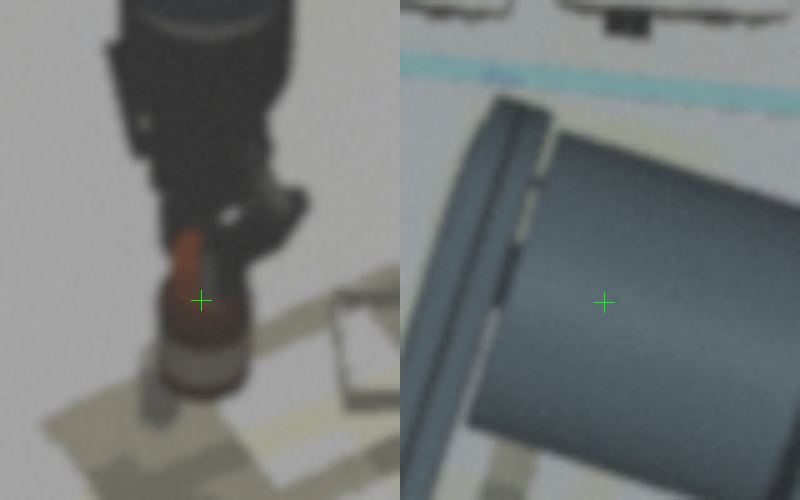

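```bash
python3 -m pendant '[[[0.01,0.01,0],0],[[0.04,0.04,0],0],[[0.09,0.085,0],0],[[0.15,0.14,0],0],[[0.21,0.2,0],0],[[0.27,0.255,0],0],[[0.33,0.31,0],0],[[0.39,0.37,0],0],[[0.45,0.43,0],0],[[0.52,0.49,0],0]]'
python3 -m pendant '[[[0.06,0.06,0],0],[[0.12,0.11,0],0],[[0.165,0.155,0],0],[[0.2,0.19,0],0],[[0.225,0.215,0],0],[[0.24,0.23,0],0],[[0.248,0.238,0],0],[[0.248,0.238,0],0],[[0.248,0.238,0],0],[[0.248,0.238,0],0]]'
python3 look.py pics/s3.png
```

```text
time: 49.05
eef_pos: [0.5871, 0.1353, 0.1585]
tcp_rot: [0.085, 0.702, -0.085, 0.702]
force: [0.2, -0.3, -2.0]
opening: 0.0292
time: 50.3
eef_pos: [0.6607, 0.2048, 0.1594]
tcp_rot: [0.086, 0.702, -0.086, 0.702]
force: [0.7, -0.4, -0.9]
opening: 0.0292
scene crop origin 295 255 tcp px 335.3 315.9
top crop origin 193 108 tcp px 233.4 168.9
```

View pics/s3.png

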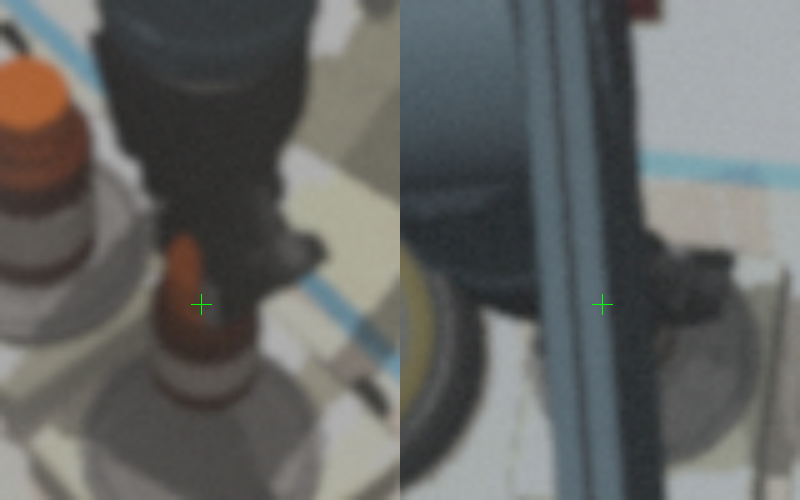

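```bash
python3 -m pendant '[[[0,0,-0.02],0],[[0,0,-0.05],0],[[0,0,-0.09],0],[[0,0,-0.125],0],[[0,0,-0.15],0],[[0,0,-0.17],0],[[0,0,-0.182],0],[[0,0,-0.19],0],[[0,0,-0.194],0],[[0,0,-0.197],0]]'
python3 -m pendant '[[[0,0,-0.002],0],[[0,0,-0.004],0],[[0,0,-0.006],0],[[0,0,-0.008],0],[[0,0,-0.009],0],[[0,0,-0.009],0],[[0,0,-0.009],0],[[0,0,-0.009],0],[[0,0,-0.009],0],[[0,0,-0.009],0]]'
python3 look.py pics/s4.png
```

```text
time: 51.65
eef_pos: [0.661, 0.2051, 0.1003]
tcp_rot: [0.086, 0.702, -0.086, 0.702]
force: [0.2, -0.5, -1.4]
opening: 0.0299
time: 52.9
eef_pos: [0.6613, 0.205, 0.0988]
tcp_rot: [0.086, 0.701, -0.086, 0.703]
force: [-0.1, -0.9, 5.6]
opening: 0.0295
scene crop origin 294 271 tcp px 334.9 331.2
top crop origin 197 114 tcp px 237.7 174.1
```

View pics/s4.png

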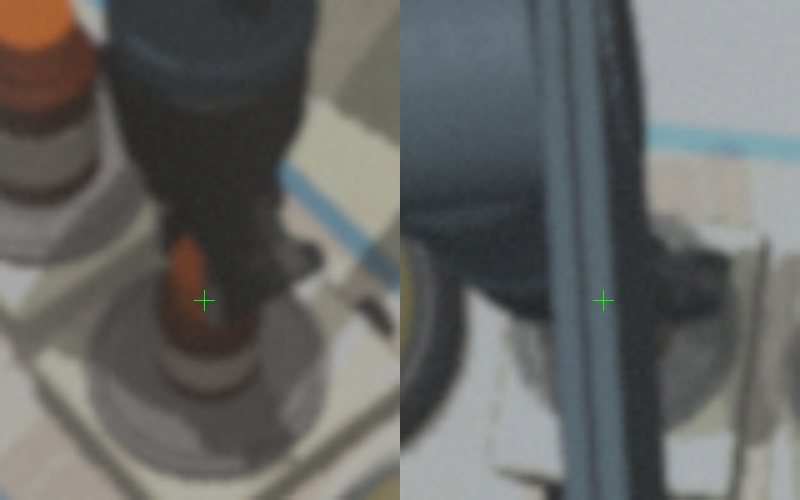

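```bash
python3 -m pendant '[[[0,0,0],0],[[0,0,0],0],[[0,0,0],0],[[0,0,0],0],[[0,0,0],0],[[0,0,0],0],[[0,0,0.01],0],[[0,0,0.04],0],[[0,0,0.1],0],[[0,0,0.2],0]]' 0
python3 -m pendant '[[[0,0,0.15],0],[[0,0,0.3],0],[[-0.05,0,0.4],0],[[-0.15,0,0.45],0],[[-0.28,0,0.45],0],[[-0.42,0,0.45],0],[[-0.56,0,0.45],0],[[-0.68,0,0.45],0],[[-0.75,0,0.45],0],[[-0.75,0,0.45],0]]' 0
python3 - <<'E'
from h import *
f=vision.grab_frame('top');S=vision.grab_frame('scene')
for g,n in((f,'t'),(S,'s')):
    for c,s in blobs(orange(g),40):print(n,c,s[4],[onplane(g,*c,h).round(4)[:2] for h in(.235,.2,.165,.135)])
cv2.imwrite('pics/tf.png',f['image'][:,:,::-1]);cv2.imwrite('pics/sf.png',S['image'][:,:,::-1])
E
```

```text
time: 54.25
eef_pos: [0.6604, 0.205, 0.1583]
tcp_rot: [0.086, 0.702, -0.086, 0.702]
force: [0.6, -0.6, -0.3]
opening: 0.085
time: 55.5
eef_pos: [0.435, 0.2053, 0.2945]
tcp_rot: [0.086, 0.701, -0.085, 0.703]
force: [1.1, 0.0, 0.5]
opening: 0.0855
t [236.3 171.7] 150 [array([0.6409, 0.1867]), array([0.6474, 0.1922]), array([0.654 , 0.1978]), array([0.6596, 0.2026])]
t [358.1 179.1] 376 [array([ 0.6314, -0.0487]), array([ 0.6376, -0.051 ]), array([ 0.6439, -0.0534]), array([ 0.6492, -0.0554])]
t [294.5 179.8] 248 [array([0.6274, 0.0741]), array([0.6336, 0.0759]), array([0.6397, 0.0776]), array([0.6449, 0.0791])]
t [424.5 188.4] 540 [array([ 0.6159, -0.1773]), array([ 0.6216, -0.184 ]), array([ 0.6274, -0.1907]), array([ 0.6323, -0.1964])]
s [257.5  23.8] 93 [array([ 0.1452, -0.6041]), array([ 0.1099, -0.6488]), array([ 0.0747, -0.6935]), array([ 0.0445, -0.7319])]
s [226.8 184.1] 263 [array([ 0.618 , -0.1732]), array([ 0.5998, -0.2023]), array([ 0.5816, -0.2315]), array([ 0.566 , -0.2565])]
s [258.3 229.8] 221 [array([ 0.6565, -0.0237]), array([ 0.6397, -0.0475]), array([ 0.6229, -0.0713]), array([ 0.6085, -0.0916])]
s [299.4 273.6] 175 [array([0.674 , 0.1183]), array([0.6578, 0.0997]), array([0.6417, 0.0811]), array([0.6278, 0.0651])]
s [335.1 322.9] 144 [array([0.7052, 0.246 ]), array([0.6902, 0.232 ]), array([0.6751, 0.218 ]), array([0.6622, 0.206 ])]
```

View pics/tf.png

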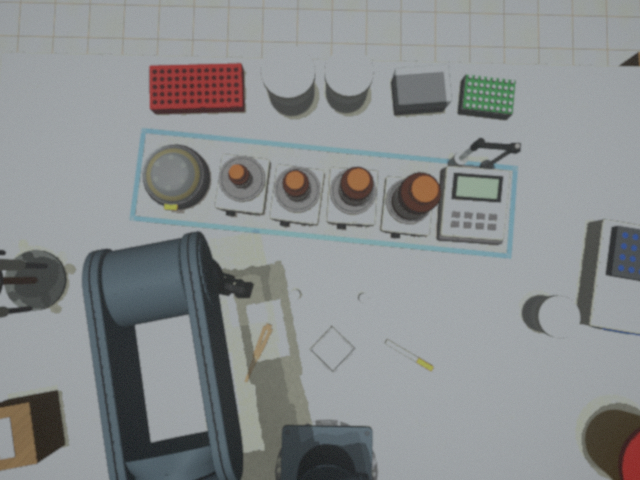

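View pics/sf.png

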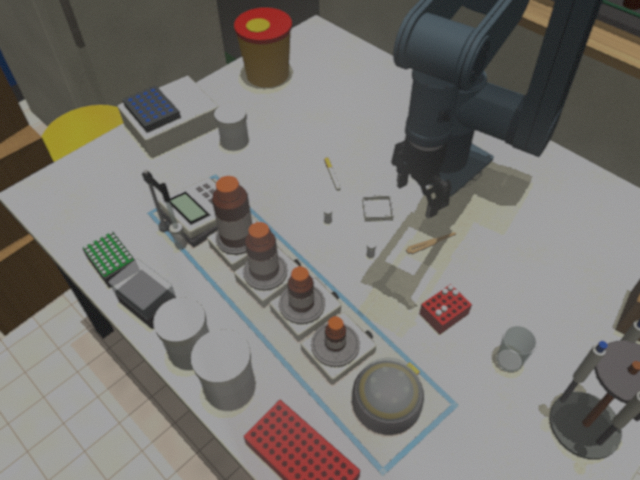

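```bash
python3 -c "
from workcell import bot;print(bot.job_done())"
```

```text
the job is handed in; nothing more can be done
None
```

All four bottles are standing upright on the stirrers: largest next to the pH meter, then second largest, second smallest, and smallest beside the centrifuge. I handed the job in at about 56 s of the 102 s allowed.

**Final check:** In both cameras, each cap sits within about 3 mm of its plate centre (limit 15 mm). The plate centres agreed between the two cameras to about 3 mm. The gripper was open and well clear. The red tube rack looked unmoved in the scene camera, but the arm covered it in the last top picture, and I didn't re-measure its position.

**Placing:** I lowered each bottle until it touched the plate, with 5–7 N at the wrist, then released it.

**What went wrong or disagreed:**
- **First grasp:** the first attempt, on the second-largest bottle, closed in the air. In the pictures the fingertips were about 28 mm higher than the stated tool geometry puts them. I gripped that bottle 27 mm lower and used the same offset for the other three, and every grasp held.
- **Jaw opening:** on every cap the reported opening was about 2 mm smaller than the stated cap diameter, with no visible effect.

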